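Set the pots on the kiln shelf

ROBOT

A 7-joint arm with a two-finger parallel gripper is mounted at the origin on the work surface. World frame = base frame: x ahead of the robot, y to its left, z up, the work surface at z = 0. Lengths are in m, angles in rad, forces in N, time in s.
With the tool pointing down it reaches from about 0.375 to 0.925 m from the base axis. Payload 3.1 kg.
Tool frame: the origin (TCP) lies on the mounting face of the last link; the fingertips stand 173 mm ahead of it and the grasp point (between the pads) lies 155 mm ahead of it; z points along the fingers, y is the direction in which the jaws open and shut (so a half turn about z gives the same grasp; the last joint's range is limited). The gripper opens to 85 mm and grips with 20 to 120 N. Pads are 22 mm wide; open, the fingers measure 114 mm over their backs; the gripper's body (76 mm by 85 mm) begins 54 mm behind the grasp point. The pads swing forward as they close: fully open they stand 13 mm farther back than shut.
Start: joints at [1.163, 0.383, 0.044, 1.598, -0.018, 1.161, -0.05], TCP at [0.198, -0.619, 0.405] pointing down, gripper open.
Joint ranges: [-2.61, 2.61], [-0.41, 2.15], [-1.48, 1.57], [0, 2.5], [-1.57, 4.71], [0.05, 1.97], [-2.85, 2.85]. Speed limits (rad/s): [2.79, 2.79, 3.14, 3.14, 3.14, 3.14, 3.14].

INTERFACE

Orientations are given as a rotation vector (axis times angle).
In Python, from cell import r gives the robot as it stands.
- The arm moves only by the tool servo_tool, never from a script. Its argument "series" is a list of rows, each a list of 3 entries, a list of its own where there are three numbers: the turn, a rotation vector about the tool's x, y, z in degrees, then the shift along the tool's x, y, z in mm, then the finger opening in mm, from 0 to 85.4. A call has 1 to 8 rows; each row shifts and turns the commanded pose from where the row before left it, along the tool's axes as they then stand; what a row does not reach is not made up. A row lasts 1/10 s, in which the tool goes at most 50 mm and 8.59 degrees, less where a joint would pass 70% of its speed; a pose out of reach is approached as far as the arm can. A call is refused whole if a number of a shift passes 50 or a number of a turn 8.59, either way. A call with a gripper value outside its range is refused whole. The fingers move at their own pace and stop on an object; the grip force is fixed at half the most. Time passes only in rows, so rows that do not move let the fingers close. It gives the time, the measured TCP pose, the force and the opening at its end, in the units of the state.
- r.sense(): the state, without advancing time (a new reading comes with each control period).
- r.snapshot(name): name is "scene" or "top" or "wrist"; returns a dict with "pixels" (400x640x3 uint8, red, green, blue), "range_z" (400x640 float32, m along the optical axis (not along the pixel's ray), 0 where there is no reading), "camera_matrix" (3x3 intrinsics, pixels), "k1" (the pictures are not rectified: a ray, as slopes to the right and down, at radius r is drawn at 1 + k1 r^2 times it, then the intrinsics apply), "rvec" (rotation vector, rad) and "tvec" (3), from world to camera coordinates, as OpenCV has them; the wrist camera has in their place "T_tool_cam" (4x4, takes a point from camera to tool coordinates, whose origin is the TCP and whose axes are the flange's). Camera axes: x right, y down, z forward; pixel columns grow to the right and rows downward; lengths in m; the calibration is good to about 2 mm. A picture is of the moment at which its call begins: read the wrist's pose just before it.
- r.job_done(): hands the job in, once; it reports no verdict.
The state is a dict: "time_s": time; "joint_pos": joint angles; "joint_velocities": joint speeds; "joint_efforts": joint torques, N m; "ee_pos": TCP position; "orientation": TCP orientation; "wrist_force": force on the tool from outside, world axes, zero at the start; "wrist_torque": the same for the moment, N m; "width": opening from 0.0 (shut) to 1.0 (fully open).
Only numpy, scipy, OpenCV 4.12 (cv2) and the standard library are available. Lean on these libraries where they do the work, as an engineer would, in place of code of your own. Each camera call takes 0.05 s, during which the arm holds its last target.

TASK

Set the kiln shelf for the firing with the pots from the ware board, each standing upright and centred in its painted ring: the jar in the middle ring with its lid seated on it, the beaker in the ring between the jar and the pack of three cones, and the low bowl in the ring between the jar and the square prop. The ring beside the disc stack stays empty; leave the wooden rib and the wooden stamp lying where they are.

Things in the scene. Friction and masses are not known exactly. Their poses are not given: they have to be found in the camera images.
- shelf: Kiln shelf, fixed on the bench left or right: flat sandy slab 300 mm (x) by 360 (y), 16 thick; origin: centre of underside, z up, x roughly away from the robot. Painted rings 72 mm wide, centres (x, y in mm): middle (-40, 0); outer (50, 0), (-40, 90), (-40, -90). A marker (cones, prop or discs, in any order) stands 65 mm beyond each outer ring's centre, on the line from the middle ring.
- cones: The cone pack, fixed on the shelf: a pale bar 26 x 46 mm with three small slender white cones in a row, 62 mm high in all. Origin at the centre of its underside.
- prop: The kiln prop, fixed on the shelf: a pale upright square post 36 x 36 mm, 70 mm high. Origin at the centre of its underside.
- discs: A stack of three small round plaster discs, fixed on the shelf, 44 mm across and 27 mm high. Origin at the centre of its underside. The ring beside it stays empty.
- jar_c (a point): Jar: round open terracotta pot with upright wall, 58 mm outside diameter, 60 high (foot 48 across, full width from 12 up), wall 4.5, inside 49 across. Point on its axis half-way up (30 mm); z up along its axis. Starts upright on the ware board, a fixed wooden board 12 mm thick.
- lid_c (a point): Jar's lid, terracotta, 44 mm high: a boss 39 mm across, 6 deep, that drops into the jar's mouth; a disc 60 across, 8 thick, that rests on the rim; a round knob 18 across, 30 high on top. Starts knob up, boss on the 12 mm ware board. Point on its axis half-way up, 22 mm above the underside: knob from 8 mm below to 22 mm above it. z up through the knob.
- beaker_c (a point): The beaker: tall, slim open terracotta cup, 85 mm high, 44 mm across at the foot widening evenly to 48 mm at the rim. This point is on its axis, half-way up (42.5 mm); z up along its axis. It starts upright on the 12 mm ware board.
- bowl_c (a point): The bowl: low open terracotta pot, 38 mm high, 48 mm across at the foot and 64 mm from 12 mm up to the rim. This point is on its axis, half-way up (19 mm); z up along its axis. It starts upright on the 12 mm ware board.
- rib_c (a point): Bystander to leave alone: a loose flat wooden rib, an oval 72 x 40 mm, 8 mm thick, lying on the ware board. Point at its centre.
- stamp_c (a point): Bystander to leave alone: a loose dark turned wooden stamp, 38 mm across the foot, 58 mm high, standing on the ware board. Point at its centre, half-way up.

How it is judged:
At the end, for the whole second after the job is handed in: Jar in the middle ring, beaker in the ring beside the cones, bowl in the ring beside the square prop: upright (0.1 rad), each within 13 mm of the ring centre along both shelf axes. Lid seated level on the jar, within 8 mm of its axis (0.06 rad, 4 mm in height). All at rest (x of jar_c in the frame of shelf between -0.053 and -0.027 m and y of jar_c in the frame of shelf between -0.013 and 0.013 m and z of jar_c in the frame of shelf between 0.041 and 0.051 m and angle between each of jar_c, beaker_c, bowl_c's own z axis and vertical below 0.1 rad and linear speed of each of jar, beaker, bowl, lid below 0.01 m/s and angular speed of each of jar, beaker, bowl, lid below 0.1 rad/s and ((x of cones in the frame of shelf between 0.085 and 0.145 m and y of cones in the frame of shelf between -0.03 and 0.03 m and x of beaker_c in the frame of shelf between 0.037 and 0.063 m and y of beaker_c in the frame of shelf between -0.013 and 0.013 m) or (x of cones in the frame of shelf between -0.07 and -0.01 m and y of cones in the frame of shelf between 0.125 and 0.185 m and x of beaker_c in the frame of shelf between -0.053 and -0.027 m and y of beaker_c in the frame of shelf between 0.077 and 0.103 m) or (x of cones in the frame of shelf between -0.07 and -0.01 m and y of cones in the frame of shelf between -0.185 and -0.125 m and x of beaker_c in the frame of shelf between -0.053 and -0.027 m and y of beaker_c in the frame of shelf between -0.103 and -0.077 m)) and z of beaker_c in the frame of shelf between 0.0535 and 0.0635 m and ((x of prop in the frame of shelf between 0.085 and 0.145 m and y of prop in the frame of shelf between -0.03 and 0.03 m and x of bowl_c in the frame of shelf between 0.037 and 0.063 m and y of bowl_c in the frame of shelf between -0.013 and 0.013 m) or (x of prop in the frame of shelf between -0.07 and -0.01 m and y of prop in the frame of shelf between 0.125 and 0.185 m and x of bowl_c in the frame of shelf between -0.053 and -0.027 m and y of bowl_c in the frame of shelf between 0.077 and 0.103 m) or (x of prop in the frame of shelf between -0.07 and -0.01 m and y of prop in the frame of shelf between -0.185 and -0.125 m and x of bowl_c in the frame of shelf between -0.053 and -0.027 m and y of bowl_c in the frame of shelf between -0.103 and -0.077 m)) and z of bowl_c in the frame of shelf between 0.03 and 0.04 m and horizontal distance between lid_c and jar_c below 0.008 m and angle between lid_c's own z axis and vertical below 0.06 rad and z of lid_c in the frame of jar_c between 0.042 and 0.05 m); the robot touches nothing.
It fails at once if the wooden rib or the stamp is moved by more than 25 mm (distance of any of rib_c, stamp_c from where it was at the start of the episode above 0.025 m).
It also fails if it takes over 112 s, if anything falls off the work surface, if the arm or the gripper's body presses on something with over 40 N, if the wrist force passes 120 N, or if a joint passes its speed limit or range.

## Working session

There is one attempt and no reset: what is moved stays moved. The work goes in short steps, Python scripts to look and compute and a tool call to move; the robot and the scene stay as the last step left them, time stands still between calls to the robot, and variables do not carry over. Pictures are saved under pics/ and viewed, and the job is handed in when it is done.

Besides the shell and the picture viewer there is one more tool, called after "Call:" by a JSON object that holds its "op" and its "data". servo_tool: Moves the arm, as the interface text tells. Its arguments: {"type":"object","properties":{"series":{"type":"array"}},"required":["series"]}

```bash
mkdir -p pics; ls; cat > h.py <<'E'
import numpy as np, cv2
from cell import r
def snap(n,f):
    s=r.sense(); d=r.snapshot(n); cv2.imwrite('pics/'+f,d['pixels'][:,:,::-1]); return s,d
def pts(d,s=None):
    # world point per pixel from depth
    K=d['camera_matrix'];k=d['k1']
    v,u=np.mgrid[0:400,0:640]
    xd=(u-K[0,2])/K[0,0]; yd=(v-K[1,2])/K[1,1]
    x,y=xd.copy(),yd.copy()
    for _ in range(20):
        q=1+k*(x*x+y*y); x,y=xd/q,yd/q
    z=d['range_z']; P=np.stack([x*z,y*z,z],-1)
    if 'rvec' in d:
        R=cv2.Rodrigues(np.array(d['rvec'],float))[0]; t=np.array(d['tvec']).ravel()
        return (P-t)@R
    T=np.array(d['T_tool_cam']); Rt=cv2.Rodrigues(np.array(s['orientation'],float))[0]
    return (P@T[:3,:3].T+T[:3,3])@Rt.T+np.array(s['ee_pos'])
E
python3 - <<'E'
from h import *
print(r.sense())
for n in ['scene','top','wrist']:
    s,d=snap(n,n+'0.png'); np.savez(n+'0.npz',P=pts(d,s),z=d['range_z'],im=d['pixels'])
    print(n,d['k1'],d['camera_matrix'].tolist(),d.get('tvec'),d.get('T_tool_cam'))
E
```

```text
pics
{'time_s': 0.0, 'joint_pos': array([ 1.16318349,  0.38385576,  0.04379213,  1.59960377, -0.01790913,
        1.16118097, -0.04989741]), 'joint_velocities': array([ 7.69936115e-05, -1.54861784e-03,  5.58978771e-04, -3.97094560e-04,
        3.81094884e-04, -1.47115239e-03, -4.76091035e-04]), 'joint_efforts': array([-3.74562205e-04, -4.33457065e+01,  1.02414429e+00, -2.49512386e+01,
        1.05864310e-02,  1.13464418e-02, -7.12571548e-06]), 'ee_pos': array([ 0.19806256, -0.61857047,  0.40325866]), 'orientation': array([-3.10137469e+00, -4.84488711e-01,  8.28299369e-04]), 'wrist_force': array([-0.47037788, -0.2414329 , -0.19427725]), 'wrist_torque': array([ 0.00484275, -0.01866631,  0.03153327]), 'width': 0.9981569950241971}
scene 0.030176876890979032 [[473.92480733572654, 0.0, 316.05256199769235], [0.0, 473.92480733572654, 197.9140006182748], [0.0, 0.0, 1.0]] [-0.2521145  -0.25892167  1.66873039] None
top 0.035050367148341914 [[466.38832246070126, 0.0, 318.3573826647742], [0.0, 466.38832246070126, 194.9788223226788], [0.0, 0.0, 1.0]] [0.01482755 0.55035425 1.08913572] None
wrist -0.043561507295235294 [[293.07766476913883, 0.0, 321.62296022028147], [0.0, 293.07766476913883, 201.0271930919887], [0.0, 0.0, 1.0]] None [[-9.76232580e-04 -9.60471261e-01 -2.78377449e-01  7.17870020e-02]
 [ 9.99998962e-01 -1.23262872e-03  7.46011913e-04 -1.18092553e-03]
 [-1.05965904e-03 -2.78376431e-01  9.60471467e-01  3.20932663e-02]
 [ 0.00000000e+00  0.00000000e+00  0.00000000e+00  1.00000000e+00]]
```

View pics/top0.png

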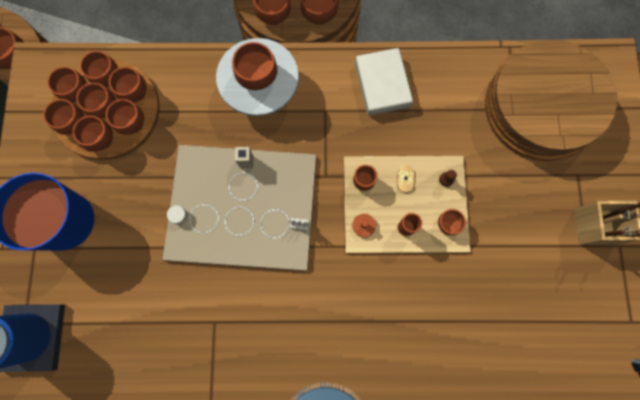

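View pics/scene0.png

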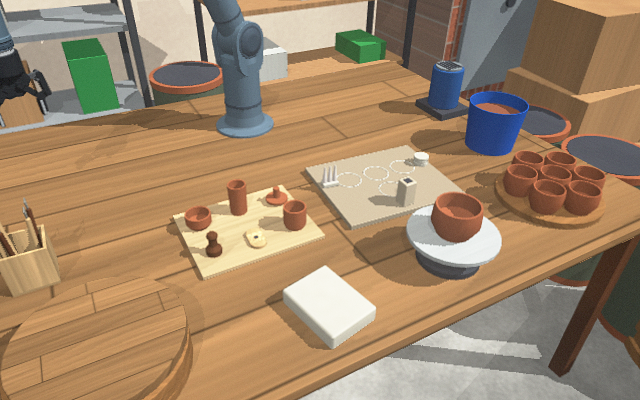

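View pics/wrist0.png

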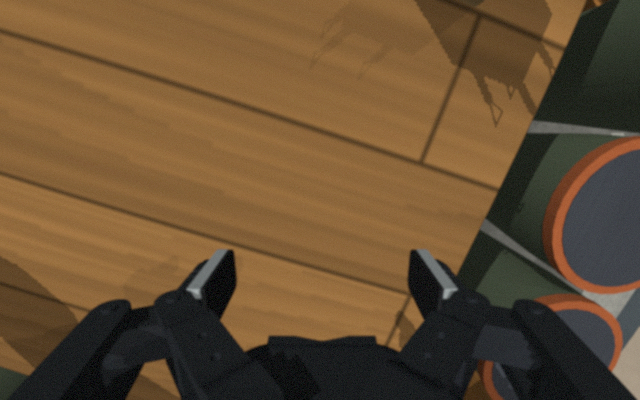

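Top view: the shelf is on the left, with the discs at (176,215), the prop at (242,155) and the cones at (299,224). The rings are at (203,219), (238,221), (274,224) and (242,186). On the ware board are the jar (365,177), lid (365,226), beaker (409,224), bowl (452,222), rib (406,180) and stamp (447,178). So the beaker goes in the right (-y) ring and the bowl in the far (+x) ring.

```bash
cat > m1.py <<'E'
from h import *
for n in ['top','scene']:
    D=np.load(n+'0.npz');P=D['P'];z=D['z'];im=D['im']
    hsv=cv2.cvtColor(im,cv2.COLOR_RGB2HSV)
    H,S,V=[hsv[...,i].astype(int) for i in range(3)]
    X,Y,Z=P[...,0],P[...,1],P[...,2]
    ok=(z>0)&(X>.3)&(X<.75)&(Y<.5)&(Y>-.5)
    # elevated bits
    m=(ok&(Z>0.021)&(Z<.2)).astype(np.uint8)
    c,l,st,ce=cv2.connectedComponentsWithStats(m)
    for i in range(1,c):
        if st[i,4]<30: continue
        q=P[l==i]; zt=np.percentile(q[:,2],95); t=q[q[:,2]>zt-.006]
        (cx,cy),rad=cv2.minEnclosingCircle(t[:,:2].astype(np.float32))
        print(n,i,'px',ce[i].round(),st[i,4],'ztop',zt.round(4),'topcentre',t[:,:2].mean(0).round(4),'mec',round(cx,4),round(cy,4),round(rad,4),'hsv',np.median(hsv[l==i],0))
    for nm,lo,hi in [('slab',0.011,0.021),('board',.006,.015)]:
        pass
    sh=ok&(Z>.011)&(Z<.021)&(Y>.02)&(X<.7)
    mm=cv2.morphologyEx((sh).astype(np.uint8),cv2.MORPH_OPEN,np.ones((3,3)))
    c,l,st,ce=cv2.connectedComponentsWithStats(mm); i=1+np.argmax(st[1:,4])
    q=P[l==i]; print('shelf',np.median(q[:,2]),cv2.minAreaRect(q[:,:2].astype(np.float32)*1000),len(q))
    bd=ok&(Z>.007)&(Z<.02)&(Y<.02)
    mm=cv2.morphologyEx((bd).astype(np.uint8),cv2.MORPH_OPEN,np.ones((3,3)))
    c,l,st,ce=cv2.connectedComponentsWithStats(mm); i=1+np.argmax(st[1:,4])
    q=P[l==i]; print('board',np.median(q[:,2]),cv2.minAreaRect(q[:,:2].astype(np.float32)*1000),len(q))
E
python3 m1.py
```

```text
top 1 px [513. 128.] 955 ztop 0.0939 topcentre [ 0.7213 -0.4775] mec 0.7114 -0.4698 0.0468 hsv [ 15. 154. 107.]
top 2 px [134. 126.] 262 ztop 0.0853 topcentre [0.7285 0.4781] mec 0.7322 0.4812 0.0242 hsv [  9. 176.  66.]
top 15 px [244. 157.] 339 ztop 0.089 topcentre [0.6495 0.1993] mec 0.6495 0.1992 0.0235 hsv [ 21.  57. 116.]
top 49 px [365. 176.] 350 ztop 0.0747 topcentre [ 0.5978 -0.1028] mec 0.5978 -0.1033 0.0291 hsv [  9. 174. 110.]
top 50 px [405. 177.] 101 ztop 0.0255 topcentre [ 0.6056 -0.2092] mec 0.6042 -0.2074 0.0343 hsv [ 21. 110. 226.]
top 61 px [448. 177.] 206 ztop 0.0719 topcentre [ 0.5997 -0.3134] mec 0.6006 -0.3137 0.0124 hsv [ 11. 167.  78.]
top 154 px [176. 215.] 282 ztop 0.0452 topcentre [0.507  0.3663] mec 0.5074 0.3669 0.0219 hsv [ 28.  24. 219.]
top 163 px [452. 222.] 319 ztop 0.0522 topcentre [ 0.4846 -0.3149] mec 0.4849 -0.3138 0.0321 hsv [ 10. 174. 131.]
top 171 px [364. 225.] 459 ztop 0.0552 topcentre [ 0.482  -0.1005] mec 0.4823 -0.101 0.0092 hsv [  9. 176. 171.]
top 172 px [410. 224.] 344 ztop 0.0986 topcentre [ 0.4753 -0.2069] mec 0.4748 -0.2066 0.0242 
[... 1101 characters left out ...]
06 ztop 0.0509 topcentre [ 0.4886 -0.3132] mec 0.4865 -0.3123 0.0335 hsv [ 10. 147. 164.]
scene 30 px [255. 235.] 127 ztop 0.0239 topcentre [ 0.6013 -0.2084] mec 0.6033 -0.212 0.0343 hsv [ 23.  82. 249.]
scene 32 px [212. 243.] 289 ztop 0.0715 topcentre [ 0.6044 -0.3136] mec 0.6031 -0.3144 0.0134 hsv [ 12. 136. 120.]
scene 39 px [147. 287.] 530 ztop 0.0927 topcentre [ 0.7236 -0.4779] mec 0.7124 -0.4711 0.0452 hsv [ 15. 127. 201.]
shelf 0.016683252009002815 ((535.0179443359375, 212.9223175048828), (362.00921630859375, 307.946044921875), 85.49974822998047) 6359
board 0.01255610041052405 ((541.3104248046875, -206.24331665039062), (258.9647216796875, 312.7023620605469), 0.21442268788814545) 5716
```

```bash
cat >> h.py <<'E'
from scipy.spatial.transform import Rotation as Ro
def go(x,y,z,yaw,s=None):
    """target grasp point (mm), tool x heading yaw deg. prints turn then shift in tool axes (after turn, TCP)"""
    s=s or r.sense(); R=Ro.from_rotvec(s['orientation'])
    c,sn=np.cos(np.radians(yaw)),np.sin(np.radians(yaw))
    Rt=Ro.from_matrix(np.array([[c,sn,0],[sn,-c,0],[0,0,-1]]))
    turn=(R.inv()*Rt).as_rotvec(degrees=True)
    sh=Rt.inv().apply(np.array([x,y,z+155])-s['ee_pos']*1000)
    g=s['ee_pos']*1000+R.apply([0,0,155])
    print('t',s['time_s'],'grasp pt',g.round(1),'w',round(s['width']*85.4,1),'F',s['wrist_force'].round(1),'j7',s['joint_pos'][6].round(2)); print(' turn',turn.round(2),'shift after turn',sh.round(1))
E
python3 - <<'E'
from h import *
D=np.load('top0.npz');P=D['P'];im=D['im']
P=P.copy()
hsv=cv2.cvtColor(im,cv2.COLOR_RGB2HSV).astype(int)
ys,xs=np.mgrid[0:400,0:640]
c0=np.array([534.5,211]);a=np.radians(-4.4);ax=np.array([np.cos(a),np.sin(a)]);ay=np.array([-ax[1],ax[0]])
q=(P[...,:2]*1000-c0);u=q@ax;v=q@ay
V=im.astype(int).min(-1)
bg=cv2.medianBlur(im,15).astype(int).min(-1)
for n,(cx,cy) in dict(mid=(-40,0),far=(50,0),left=(-40,90),right=(-40,-90)).items():
    rr=np.hypot(u-cx,v-cy); m=(rr>26)&(rr<44)&(V-bg>15)&(abs(P[...,2]-.016)<.006)
    A=np.c_[u[m],v[m],np.ones(m.sum())]; b=u[m]**2+v[m]**2
    s=np.linalg.lstsq(A,b,rcond=None)[0]; e=s[:2]/2; R=np.sqrt(s[2]+e@e)
    print(n,m.sum(),e.round(1),'R',R.round(1),'world',(c0+e[0]*ax+e[1]*ay).round(1))
go(598.5,-102,190,85.6)
E
```

```text
mid 140 [-40.3  -0.2] R 35.7 world [494.4 213.9]
far 92 [49.9 -0.2] R 35.8 world [584.2 207. ]
left 97 [-40.3  89.5] R 35.6 world [501.2 303.4]
right 113 [-40.4 -90.6] R 35.9 world [487.3 123.8]
t 0.15 grasp pt [ 197.9 -618.4  248.6] w 85.6 F [0.4 0.2 0.1] j7 -0.05
 turn [ -0.11  -0.07 -67.85] shift after turn [545.9 359.6  58.6]
```

Call:
{"op": "servo_tool", "data": {"series": [[[0,0,-8.48],[0,0,0],80],[[0,0,-8.48],[0,0,0],80],[[0,0,-8.48],[0,0,0],80],[[0,0,-8.48],[0,0,0],80],[[0,0,-8.48],[0,0,0],80],[[0,0,-8.48],[0,0,0],80],[[0,0,-8.48],[0,0,0],80],[[0,0,-8.48],[0,0,0],80]]}}

```text
time_s: 0.95
ee_pos: [0.1981, -0.6189, 0.4041]
orientation: [-2.298, -2.141, -0.001]
wrist_force: [0.6, -0.1, -0.2]
width: 0.933
```

Call:
{"op": "servo_tool", "data": {"series": [[[0,0,0],[40,26,0],80],[[0,0,0],[40,26,0],80],[[0,0,0],[40,26,0],80],[[0,0,0],[40,26,0],80],[[0,0,0],[40,26,0],80],[[0,0,0],[40,26,0],80],[[0,0,0],[40,26,0],80],[[0,0,0],[40,26,0],80]]}}

```text
time_s: 1.75
ee_pos: [0.4308, -0.3142, 0.4045]
orientation: [-2.305, -2.134, 0.0]
wrist_force: [0.8, -0.4, 1.2]
width: 0.938
```

```bash
python3 -c "
from h import *
go(598.5,-102,190,85.6)"
```

```text
t 1.75 grasp pt [ 430.7 -314.3  249.5] w 80.1 F [ 0.8 -0.4  1.2] j7 0.41
 turn [-0.01  0.01 -0.02] shift after turn [224.5 150.9  59.5]
```

Call:
{"op": "servo_tool", "data": {"series": [[[0,0,0],[40,27,0],80],[[0,0,0],[40,27,0],80],[[0,0,0],[40,27,0],80],[[0,0,0],[40,27,10],80],[[0,0,0],[40,27,20],80],[[0,0,0],[24.5,16,30],80],[[0,0,0],[0,0,0],80],[[0,0,0],[0,0,0],80]]}}

```text
time_s: 2.55
ee_pos: [0.5963, -0.1047, 0.344]
orientation: [-2.301, -2.135, 0.003]
wrist_force: [-0.7, -0.8, -0.0]
width: 0.937
```

```bash
python3 -c "
from h import *
go(598.5,-102,190,85.6)
s,d=snap('wrist','w1.png')
P=pts(d,s)
hsv=cv2.cvtColor(d['pixels'],cv2.COLOR_RGB2HSV)
m=(abs(P[...,2]-.072)<.004)&(d['range_z']>0)&(np.hypot(P[...,0]-.5985,P[...,1]+.102)<.045)
q=P[m][:,:2].astype(np.float32);print(len(q),cv2.minEnclosingCircle(q),q.mean(0))
"
```

```text
t 2.55 grasp pt [ 595.8 -104.6  189. ] w 80.0 F [-0.7 -0.8 -0. ] j7 -0.14
 turn [-0.19 -0.02  0.11] shift after turn [ 2.8  2.  -1. ]
1028 ((0.59813392162323, -0.10068095475435257), 0.02904907800257206) [ 0.5982744  -0.09963226]
```

View pics/w1.png

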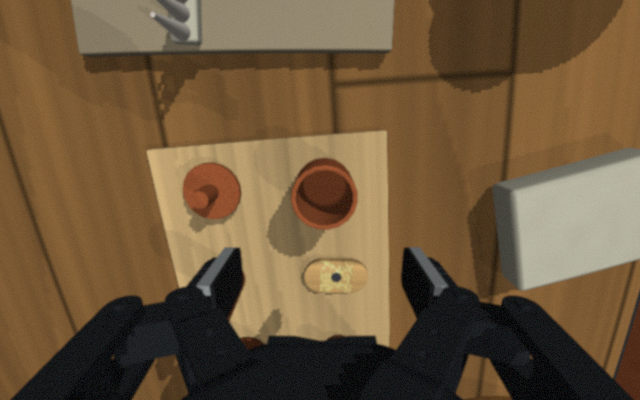

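Wrist view: the jar mouth is at (325,193), with radius 29 mm and centre (598,-101). That agrees with the top view, so I'll descend and grip.

Call:
{"op": "servo_tool", "data": {"series": [[[0,0,0],[3.5,2.2,27],80],[[0,0,0],[0,0,30],80],[[0,0,0],[0,0,30],80],[[0,0,0],[0,0,30],80],[[0,0,0],[0,0,20],80],[[0,0,0],[0,0,0],80],[[0,0,0],[0,0,0],70],[[0,0,0],[0,0,0],50]]}}

```text
time_s: 3.4
ee_pos: [0.5999, -0.1032, 0.2109]
orientation: [2.305, 2.13, 0.002]
wrist_force: [-2.6, 0.3, 12.4]
width: 0.667
```

Call:
{"op": "servo_tool", "data": {"series": [[[0,0,0],[0,0,0],50],[[0,0,0],[0,0,0],50],[[0,0,0],[0,0,0],50],[[0,0,0],[0,0,0],50]]}}

```text
time_s: 3.8
ee_pos: [0.6006, -0.1027, 0.2113]
orientation: [2.303, 2.131, 0.003]
wrist_force: [-0.7, -1.6, 7.5]
width: 0.655
```

```bash
python3 -c "
from h import *
go(494.5,214,160,85.6)"
```

```text
t 3.8 grasp pt [ 601.3 -103.    56.3] w 55.9 F [-0.7 -1.6  7.5] j7 -0.23
 turn [ 0.26  0.08 -0.04] shift after turn [ 307.7 -130.1 -103.7]
```

Call:
{"op": "servo_tool", "data": {"series": [[[0,0,0],[0,0,-15],50],[[0,0,0],[0,0,-30],50],[[0,0,0],[0,0,-30],50],[[0,0,0],[0,0,-25],50],[[0,0,0],[25,-10,0],50],[[0,0,0],[40,-17,0],50],[[0,0,0],[40,-17,0],50],[[0,0,0],[40,-17,0],50]]}}

```text
time_s: 4.6
ee_pos: [0.5484, 0.0487, 0.3094]
orientation: [2.305, 2.134, 0.001]
wrist_force: [0.6, -0.0, -0.6]
width: 0.658
```

Call:
{"op": "servo_tool", "data": {"series": [[[0,0,0],[40,-17,0],50],[[0,0,0],[40,-17,0],50],[[0,0,0],[40,-17,0],50],[[0,0,0],[25,-11,0],50],[[0,0,0],[10,-3,0],50],[[0,0,0],[0,0,0],50],[[0,0,0],[0,0,0],50]]}}

```text
time_s: 5.3
ee_pos: [0.4973, 0.2049, 0.3085]
orientation: [2.306, 2.131, -0.002]
wrist_force: [0.3, -0.5, -0.9]
width: 0.653
```

```bash
python3 -c "
from h import *
go(494.5,214,160,85.6)
s,d=snap('wrist','w2.png')
go(494.5,214,160,85.6)
P=pts(d,s)
m=(d['range_z']>0)&(np.hypot(P[...,0]-.4945,P[...,1]-.214)<.045)&(P[...,2]>.05)
q=P[m]; print(len(q),np.percentile(q[:,2],[1,5,50,95,99]))
"
```

```text
t 5.3 grasp pt [497.4 204.6 153.5] w 55.7 F [ 0.3 -0.5 -0.9] j7 -0.76
 turn [ 0.02  0.1  -0.13] shift after turn [ 8.9 -3.5 -6.5]
t 5.35 grasp pt [497.6 203.9 153.4] w 56.0 F [ 0.3 -0.5 -2.1] j7 -0.76
 turn [ 0.01  0.1  -0.22] shift after turn [ 9.5 -3.9 -6.6]
38704 [0.1134552  0.1150995  0.19024335 0.23150804 0.23414124]
```

View pics/w2.png

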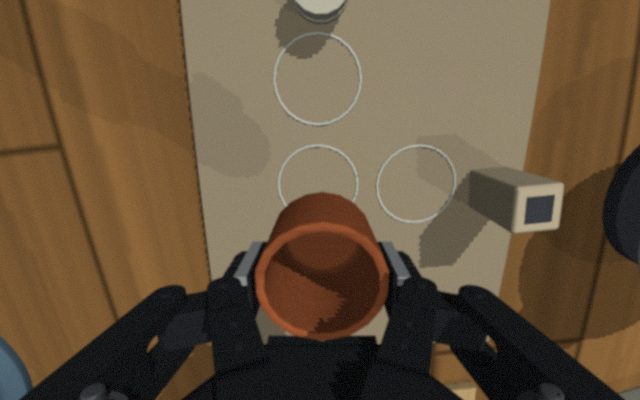

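The jar is held level, with its rim centred near (323,280); the middle ring is at (318,183). Next I'll measure the rim relative to the tool.

```bash
python3 -c "
from h import *
s,d=snap('wrist','w2b.png')
P=pts(d,s)
hsv=cv2.cvtColor(d['pixels'],cv2.COLOR_RGB2HSV).astype(int)
g=s['ee_pos'][:2]
m=(d['range_z']>0)&(np.hypot(P[...,0]-g[0],P[...,1]-g[1])<.045)&(hsv[...,1]>120)&(hsv[...,2]>50)&(P[...,2]>.1)&(P[...,2]<.25)
q=P[m];zt=np.percentile(q[:,2],99);print(zt)
t=q[abs(q[:,2]-zt)<.003];c,R=cv2.minEnclosingCircle(t[:,:2].astype(np.float32));print(c,R,len(t))
go(494.5,214,60,85.6,s)
"
```

```text
0.16896365545411302
(0.4982083737850189, 0.2075326144695282) 0.0292147658765316 3689
t 5.35 grasp pt [497.6 203.9 153.4] w 56.0 F [ 0.3 -0.5 -2.1] j7 -0.76
 turn [ 0.01  0.1  -0.22] shift after turn [ 9.5 -3.9 93.4]
```

Call:
{"op": "servo_tool", "data": {"series": [[[0,0,0],[6,-4,0],50],[[0,0,0],[0,0,20],50],[[0,0,0],[0,0,25],50],[[0,0,0],[0,0,25],50],[[0,0,0],[0,0,12],50],[[0,0,0],[0,0,5],50],[[0,0,0],[0,0,0],50],[[0,0,0],[0,0,0],50]]}}

```text
time_s: 6.2
ee_pos: [0.4937, 0.2134, 0.2226]
orientation: [2.305, 2.134, 0.003]
wrist_force: [-1.3, 0.5, 0.3]
width: 0.659
```

```bash
cat >> h.py <<'E'
def rim(f,zlo,zhi,rad=.045,tol=.003,c0=None,cam='wrist'):
    s,d=snap(cam,f); P=pts(d,s)
    hsv=cv2.cvtColor(d['pixels'],cv2.COLOR_RGB2HSV).astype(int)
    g=np.array(c0)/1000 if c0 is not None else s['ee_pos'][:2]
    m=(d['range_z']>0)&(np.hypot(P[...,0]-g[0],P[...,1]-g[1])<rad)&(hsv[...,1]>110)&(hsv[...,2]>40)&(P[...,2]>zlo)&(P[...,2]<zhi)
    q=P[m];zt=np.percentile(q[:,2],98)
    t=q[abs(q[:,2]-zt)<tol];c,R=cv2.minEnclosingCircle(t[:,:2].astype(np.float32))
    print('rim z',round(zt*1000,1),'c',np.array(c).round(4)*1000,'R',round(R*1000,1),len(t)); return s,d,P
E
python3 -c "
from h import *
rim('w3.png',.05,.15)
go(494.5,214,60,85.6)
"
```

```text
rim z 82.9 c [494.5 216.6] R 29.4 3789
t 6.25 grasp pt [494.1 213.6  67.8] w 55.8 F [-0.4  0.4 -1.7] j7 -0.86
 turn [ 0.13 -0.07 -0.02] shift after turn [0.6 0.7 7.8]
```

Call:
{"op": "servo_tool", "data": {"series": [[[0,0,0],[-2,0,3],50],[[0,0,0],[0,0,3],50],[[0,0,0],[0,0,1],50],[[0,0,0],[0,0,0],50],[[0,0,0],[0,0,0],50]]}}

```text
time_s: 6.75
ee_pos: [0.4932, 0.2109, 0.2153]
orientation: [2.305, 2.133, -0.0]
wrist_force: [-1.5, -2.5, 6.3]
width: 0.656
```

```bash
python3 -c "
from h import *
rim('w4.png',.05,.15)
go(494.5,214,60,85.6)
"
```

```text
rim z 75.7 c [493.8 214. ] R 29.4 3796
t 6.8 grasp pt [493.2 210.8  60.3] w 56.6 F [-1.1 -2.1  6. ] j7 -0.86
 turn [ 0.03  0.04 -0.02] shift after turn [3.2 1.1 0.3]
```

The jar is down, with its rim at 75.7 mm (76 expected) and 6 N of contact. Releasing it.

Call:
{"op": "servo_tool", "data": {"series": [[[0,0,0],[0,0,0],62],[[0,0,0],[0,0,0],74],[[0,0,0],[0,0,0],74],[[0,0,0],[0,0,-20],74],[[0,0,0],[0,0,-35],74],[[0,0,0],[0,0,-35],74],[[0,0,0],[0,0,-35],74],[[0,0,0],[0,0,0],74]]}}

```text
time_s: 7.6
ee_pos: [0.4949, 0.2128, 0.345]
orientation: [2.302, 2.132, 0.016]
wrist_force: [0.1, 0.6, 0.7]
width: 0.869
```

```bash
python3 -c "
from h import *
rim('w5.png',.05,.09,c0=(494,214))
rim('t5.png',.05,.09,c0=(494,214),cam='top')
go(482.5,-100.5,180,85.6)
"
```

```text
rim z 75.9 c [493.7 213.8] R 29.1 956Traceback (most recent call last):
  File "<string>", line 4, in <module>
    rim('t5.png',.05,.09,c0=(494,214),cam='top')
    ~~~^^^^^^^^^^^^^^^^^^^^^^^^^^^^^^^^^^^^^^^^^
  File "h.py", line 34, in rim
    q=P[m];zt=np.percentile(q[:,2],98)
              ~~~~~~~~~~~~~^^^^^^^^^^^
    return _quantile_unchecked(
        a, q, axis, out, overwrite_input, method, keepdims, weights)
    return _ureduce(a,
                    func=_quantile_ureduce_func,
    ...<5 lines>...
                    overwrite_input=overwrite_input,
                    method=method)
    r = func(a, **kwargs)
    result = _quantile(arr,
                       quantiles=q,
    ...<2 lines>...
                       out=out,
                       weights=wgt)
    slices_having_nans = np.isnan(arr[-1, ...])
                                  ~~~^^^^^^^^^
IndexError: index -1 is out of bounds for axis 0 with size 0
```

The jar stands at (493.7, 213.8), within 1 mm of the ring centre. Next, the lid.

Call:
{"op": "servo_tool", "data": {"series": [[[0,0,0],[-25,1,0],74],[[0,0,0],[-45,2,0],70],[[0,0,0],[-45,2,0],60],[[0,0,0],[-45,2,0],50],[[0,0,0],[-45,2,0],50],[[0,0,0],[-45,2,0],50],[[0,0,0],[-45,1,0],50],[[0,0,0],[-18,0,0],50]]}}

```text
time_s: 8.5
ee_pos: [0.479, -0.1075, 0.3374]
orientation: [-2.312, -2.124, 0.006]
wrist_force: [-0.2, 0.5, -0.0]
width: 0.588
```

```bash
python3 -c "
from h import *
rim('w6.png',.03,.09,c0=(482.5,-100.5))
go(482.5,-100.5,50,85.6)
"
```

```text
rim z 56.0 c [482.4 -97.9] R 8.8 295
t 8.55 grasp pt [ 478.1 -109.4  182.3] w 50.0 F [ 0.6 -1.7 -0. ] j7 -0.04
 turn [-0.26  0.14 -0.58] shift after turn [  8.8   3.  132.3]
```

View pics/w6.png

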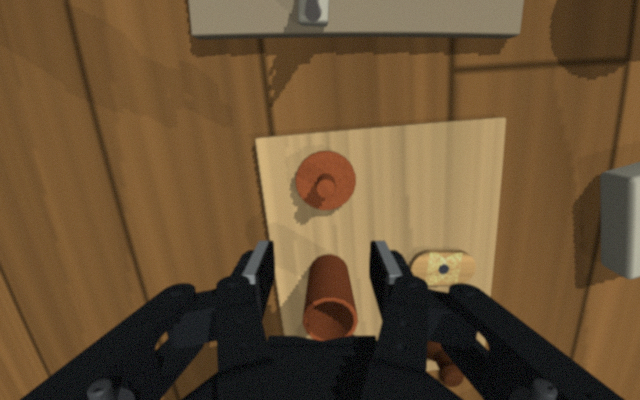

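Call:
{"op": "servo_tool", "data": {"series": [[[0,0,-0.5],[8,2,20],50],[[0,0,0],[0,0,30],50],[[0,0,0],[0,0,20],50],[[0,0,0],[0,0,0],45],[[0,0,0],[0,0,0],45]]}}

```text
time_s: 9.05
ee_pos: [0.4829, -0.0934, 0.2685]
orientation: [-2.293, -2.144, 0.002]
wrist_force: [-0.1, -0.2, 0.7]
width: 0.524
```

```bash
python3 -c "
from h import *
rim('w7.png',.03,.09,c0=(482.5,-100.5))
go(482.5,-99,51,85.6)
"
```

```text
rim z 55.8 c [482.4 -98. ] R 8.7 466
t 9.1 grasp pt [483.5 -93.6 114.6] w 44.8 F [ 0.3 -0.5  0.3] j7 -0.12
 turn [-0.01 -0.03  0.54] shift after turn [-5.4 -0.6 63.6]
```

Call:
{"op": "servo_tool", "data": {"series": [[[0,0,0.5],[-4.5,-1,15],45],[[0,0,0],[0,0,25],45],[[0,0,0],[0,0,20],45],[[0,0,0],[0,0,3],45],[[0,0,0],[0,0,0],45],[[0,0,0],[0,0,0],45]]}}

```text
time_s: 9.7
ee_pos: [0.4831, -0.0985, 0.208]
orientation: [2.303, 2.133, 0.003]
wrist_force: [-0.2, -0.2, -0.5]
width: 0.525
```

```bash
python3 -c "
from h import *
s,d,P=rim('w8.png',.03,.09,c0=(482.5,-98.5))
go(482.5,-98.3,51,85.6)
"
```

```text
rim z 59.6 c [ 494.3 -100.8] R 14.2 6
t 9.75 grasp pt [483.6 -98.7  53.1] w 44.9 F [-0.3  0.6  0.3] j7 -0.18
 turn [ 0.18  0.02 -0.  ] shift after turn [ 0.2 -0.6  2.1]
```

View pics/w8.png

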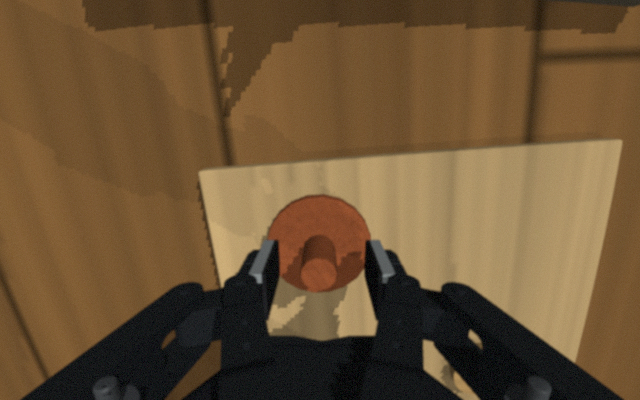

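The knob at (318,272) is centred between the pads, so I'll close.

Call:
{"op": "servo_tool", "data": {"series": [[[0,0,0],[0,0,1],35],[[0,0,0],[0,0,0],25],[[0,0,0],[0,0,0],12],[[0,0,0],[0,0,0],12],[[0,0,0],[0,0,0],12],[[0,0,0],[0,0,0],12]]}}

```text
time_s: 10.35
ee_pos: [0.4825, -0.0986, 0.2062]
orientation: [2.305, 2.134, 0.0]
wrist_force: [-0.8, 0.6, 5.7]
width: 0.189
```

Call:
{"op": "servo_tool", "data": {"series": [[[0,0,0],[0,0,-10],12],[[0,0,0],[0,0,-30],12],[[0,0,0],[0,0,-35],12],[[0,0,0],[0,0,-35],12],[[0,0,0],[0,0,0],12],[[0,0,0],[0,0,0],12]]}}

```text
time_s: 10.95
ee_pos: [0.4822, -0.0986, 0.3164]
orientation: [2.304, 2.133, 0.001]
wrist_force: [0.1, 0.6, -0.6]
width: 0.185
```

```bash
python3 -c "
from h import *
s,d,P=rim('w9.png',.1,.2)
go(493.7,213.8,165,85.6)
"
```

```text
rim z 171.6 c [482.8 -99.7] R 11.8 6
t 11.0 grasp pt [481.3 -98.6 160.1] w 15.6 F [-0.5  0.5 -0.9] j7 -0.08
 turn [-0.06  0.01 -0.01] shift after turn [312.4 -11.8  -4.9]
```

View pics/w9.png

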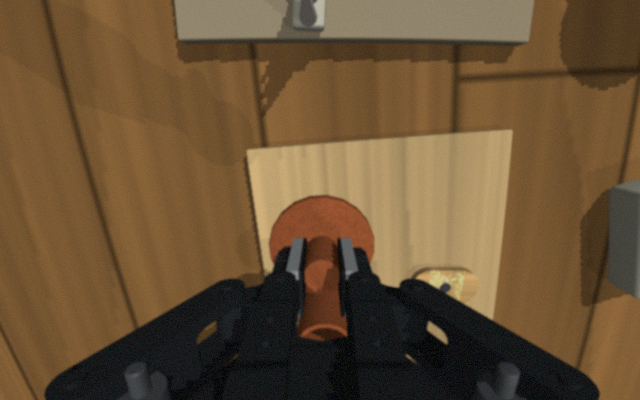

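Lid held, its underside about 39 mm below the grasp point. Carrying it over to the jar.

Call:
{"op": "servo_tool", "data": {"series": [[[0,0,0],[25,-1,0],12],[[0,0,0],[45,-2,0],12],[[0,0,0],[45,-2,0],12],[[0,0,0],[45,-2,0],12],[[0,0,0],[45,-2,0],12],[[0,0,0],[45,-2,0],12],[[0,0,0],[40,-1,0],12],[[0,0,0],[20,0,0],12]]}}

```text
time_s: 11.8
ee_pos: [0.492, 0.2158, 0.3138]
orientation: [-2.296, -2.139, 0.002]
wrist_force: [-0.7, 0.5, -0.4]
width: 0.189
```

Call:
{"op": "servo_tool", "data": {"series": [[[0,0,0],[2,0,0],12],[[0,0,0],[0,0,15],12],[[0,0,0],[0,0,10],12],[[0,0,0],[0,0,0],12],[[0,0,0],[0,0,0],12],[[0,0,0],[0,0,0],12]]}}

```text
time_s: 12.4
ee_pos: [0.4944, 0.2126, 0.2906]
orientation: [2.307, 2.132, -0.0]
wrist_force: [-0.5, -0.1, -0.6]
width: 0.187
```

```bash
python3 -c "
from h import *
s,d=snap('wrist','w10.png')
s,d=snap('scene','s10.png')
cv2.imwrite('pics/s10c.png',cv2.resize(d['pixels'][100:220,300:460,::-1],None,fx=4,fy=4))
go(493.7,213.5,109,85.6)
"
```

```text
t 12.5 grasp pt [494.7 213.2 136.1] w 15.9 F [0.4 0.5 0.1] j7 -0.79
 turn [ 0.06 -0.02 -0.06] shift after turn [ 0.3 -0.8 27.1]
```

View pics/w10.png

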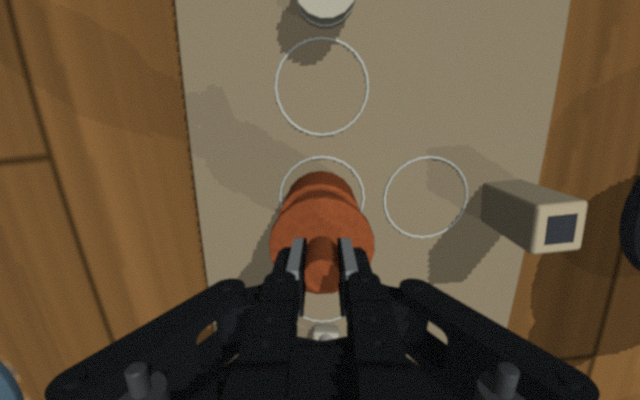

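View pics/s10c.png

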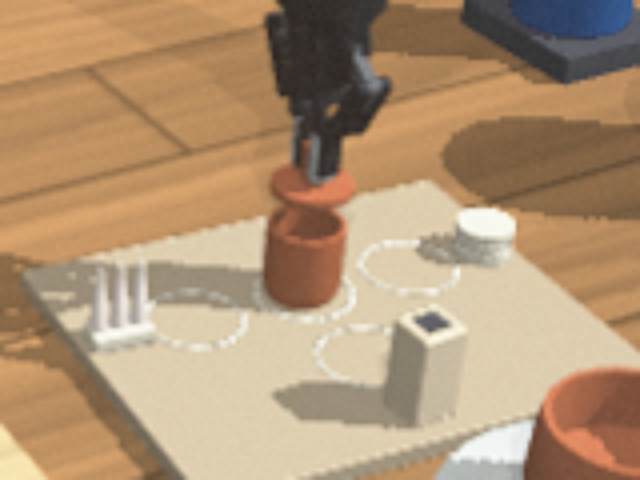

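The scene view suggests the lid is a few mm off to one side, at (313) against the jar's (306) in the crop. I'll measure both in the same views.

```bash
cat > lid.py <<'E'
from h import *
from scipy.optimize import least_squares
def fit(q,R):
    f=lambda p:np.hypot(q[:,0]-p[0],q[:,1]-p[1])-R
    return least_squares(f,q.mean(0),loss='soft_l1',f_scale=.001).x
for cam in ['wrist','scene']:
    s,d=snap(cam,'lidtmp_%s.png'%cam);P=pts(d,s)
    hsv=cv2.cvtColor(d['pixels'],cv2.COLOR_RGB2HSV).astype(int)
    g=(np.hypot(P[...,0]-.494,P[...,1]-.2135)<.05)&(hsv[...,1]>110)&(hsv[...,2]>40)&(d['range_z']>0)
    for nm,lo,hi,R in [('disc side/top',.104,.118,.030),('jar',.035,.074,.029),('jar rim',.073,.079,.029)]:
        m=g&(P[...,2]>lo)&(P[...,2]<hi); q=P[m]
        if len(q)<15: print(cam,nm,len(q));continue
        # outer points
        if nm=='jar': print(cam,nm,len(q),fit(q[:,:2],R).round(4))
        else:
            c,rr=cv2.minEnclosingCircle(q[:,:2].astype(np.float32)); 
            h=cv2.convexHull(q[:,:2].astype(np.float32))[:,0]; print(cam,nm,len(q),np.percentile(q[:,2],[5,50,95]).round(4),'mec',np.round(c,4),round(rr,4),'hullfit',fit(h,R).round(4))
E
python3 lid.py
```

```text
wrist disc side/top 4179 [0.1081 0.1096 0.1108] mec [0.4951 0.2146] 0.0298 hullfit [0.4951 0.2143]
wrist jar 767 [0.4978 0.2672]
wrist jar rim 551 [0.0734 0.0746 0.0757] mec [0.4937 0.226 ] 0.0261 hullfit [0.4939 0.2136]
scene disc side/top 159 [0.1063 0.1107 0.1131] mec [0.4976 0.2129] 0.0303 hullfit [0.4975 0.213 ]
scene jar 328 [0.4949 0.2147]
scene jar rim 59 [0.0733 0.0753 0.0777] mec [0.4961 0.2145] 0.0304 hullfit [0.4955 0.2139]
```

Both views put the lid 1–2 mm too far in +x of the jar. Correcting that and lowering.

Call:
{"op": "servo_tool", "data": {"series": [[[0,0,0],[0,-1.5,6],12],[[0,0,0],[0,0,7],12],[[0,0,0],[0,0,5],12],[[0,0,0],[0,0,4],12],[[0,0,0],[0,0,3],12],[[0,0,0],[0,0,1],12],[[0,0,0],[0,0,0],12],[[0,0,0],[0,0,0],12]]}}

```text
time_s: 13.4
ee_pos: [0.4927, 0.2136, 0.2647]
orientation: [2.305, 2.134, 0.001]
wrist_force: [-0.1, 0.0, 0.7]
width: 0.188
```

```bash
python3 -c "
from h import *
go(493.7,213.5,109,85.6)
"
```

```text
t 13.4 grasp pt [492.8 213.7 109.7] w 16.0 F [-0.1  0.   0.7] j7 -0.82
 turn [ 0.02 -0.02 -0.01] shift after turn [-0.1  1.   0.7]
```

Call:
{"op": "servo_tool", "data": {"series": [[[0,0,0],[0,0,1],12],[[0,0,0],[0,0,0.5],12],[[0,0,0],[0,0,0],12]]}}

```text
time_s: 13.7
ee_pos: [0.4929, 0.2139, 0.2642]
orientation: [2.305, 2.134, 0.001]
wrist_force: [-1.2, -0.8, 5.4]
width: 0.191
```

```bash
python3 -c "
from h import *
go(493.7,213.5,109,85.6)
s,d=snap('scene','s11.png')
cv2.imwrite('pics/s11c.png',cv2.resize(d['pixels'][100:220,300:460,::-1],None,fx=4,fy=4))
"
```

```text
t 13.7 grasp pt [493.1 213.9 109.2] w 16.3 F [-1.2 -0.8  5.4] j7 -0.82
 turn [ 0.05  0.01 -0.01] shift after turn [-0.3  0.8  0.2]
```

View pics/s11c.png

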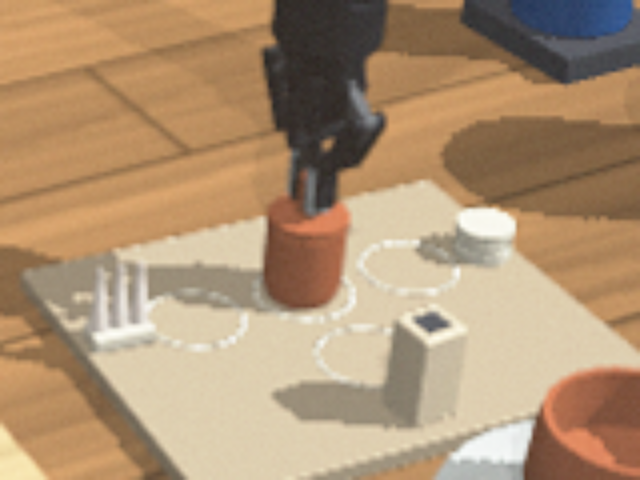

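The lid sits flush on the jar at (307,215), with contact force and height matching. I'll release it, rise, and move on to the bowl.

Call:
{"op": "servo_tool", "data": {"series": [[[0,0,0],[0,0,0],25],[[0,0,0],[0,0,0],40],[[0,0,0],[0,0,0],40],[[0,0,0],[0,0,-10],40],[[0,0,0],[0,0,-30],40],[[0,0,0],[0,0,-35],40],[[0,0,0],[0,0,-15],40],[[0,0,0],[0,0,0],60]]}}

```text
time_s: 14.55
ee_pos: [0.4936, 0.2144, 0.3562]
orientation: [2.303, 2.132, 0.009]
wrist_force: [0.1, 0.1, -0.1]
width: 0.626
```

```bash
python3 -c "
from h import *
s,d=snap('wrist','w12.png'); P=pts(d,s)
hsv=cv2.cvtColor(d['pixels'],cv2.COLOR_RGB2HSV).astype(int)
g=(np.hypot(P[...,0]-.494,P[...,1]-.2135)<.05)&(hsv[...,1]>110)&(d['range_z']>0)
for lo,hi in [(.078,.09),(.108,.12)]:
    q=P[g&(P[...,2]>lo)&(P[...,2]<hi)]; print(len(q),np.percentile(q[:,2],[2,50,98]).round(4),cv2.minEnclosingCircle(q[:,:2].astype(np.float32)))
q=P[g&(P[...,2]>.078)&(P[...,2]<.09)]
A=np.c_[q[:,:2]-q[:,:2].mean(0),np.ones(len(q))];print('slope',np.linalg.lstsq(A,q[:,2],rcond=None)[0])
go(485.5,-314,190,-4.4)
"
```

```text
2995 [0.0812 0.0828 0.0843] ((0.4934054911136627, 0.21474239230155945), 0.02979486621916294)
415 [0.1092 0.1127 0.114 ] ((0.4934106767177582, 0.21496915817260742), 0.008968085050582886)
slope [ 0.00077876 -0.00680979  0.0828359 ]
t 14.6 grasp pt [493.3 213.8 199.1] w 59.1 F [-0.7 -0.1 -1. ] j7 -0.74
 turn [ 8.000e-02 -1.500e-01  8.998e+01] shift after turn [ 33.1 526.7   9.1]
```

The lid is seated: disc top at 83 mm, knob top at 114 mm, axis within 1 mm of the jar's, tilt under 0.01 rad. Next, the bowl.

Call:
{"op": "servo_tool", "data": {"series": [[[0,0,0],[-27,2.5,0],84],[[0,0,0],[-45,3,0],84],[[0,0,0],[-45,3,0],84],[[0,0,0],[-45,3,0],84],[[0,0,0],[-45,3,0],84],[[0,0,0],[-45,3,0],84],[[0,0,0],[-45,3,0],84],[[0,0,0],[-45,3,0],84]]}}

```text
time_s: 15.4
ee_pos: [0.4884, -0.1311, 0.3509]
orientation: [-2.303, -2.132, 0.003]
wrist_force: [0.3, 0.2, -0.5]
width: 0.982
```

Call:
{"op": "servo_tool", "data": {"series": [[[0,0,0],[-45,3,0],84],[[0,0,0],[-45,3,0],84],[[0,0,0],[-45,3,0],84],[[0,0,0],[-30,0,0],84],[[0,0,0],[-20,0,0],84],[[0,0,8.5],[0,0,0],84],[[0,0,8.5],[0,0,0],84],[[0,0,8.5],[0,0,0],84]]}}

```text
time_s: 16.2
ee_pos: [0.4834, -0.3144, 0.3502]
orientation: [-2.721, -1.561, 0.004]
wrist_force: [0.2, 0.2, 0.1]
width: 0.985
```

Call:
{"op": "servo_tool", "data": {"series": [[[0,0,8.5],[0,0,0],84],[[0,0,8.5],[0,0,0],84],[[0,0,8.5],[0,0,0],84],[[0,0,8.5],[0,0,0],84],[[0,0,8.5],[0,0,0],84],[[0,0,8.5],[0,0,0],84],[[0,0,8.5],[0,0,0],84],[[0,0,5],[0,0,0],84]]}}

```text
time_s: 17.0
ee_pos: [0.4836, -0.314, 0.3503]
orientation: [-3.137, 0.128, 0.007]
wrist_force: [0.9, 0.7, 0.7]
width: 0.985
```

Call:
{"op": "servo_tool", "data": {"series": [[[0,0,0],[0,0,0],84],[[0,0,0],[0,0,0],84]]}}

```text
time_s: 17.2
ee_pos: [0.484, -0.3141, 0.3513]
orientation: [-3.138, 0.118, 0.005]
wrist_force: [0.7, 0.5, -0.1]
width: 0.981
```

```bash
python3 -c "
from h import *
rim('w13.png',.03,.07,c0=(485.5,-314))
go(485.5,-314,120,-4.4)
"
```

```text
rim z 49.9 c [ 486.8 -312.3] R 31.9 798
t 17.25 grasp pt [ 483.8 -314.   196.7] w 84.2 F [ 0.5  0.1 -0.3] j7 -1.17
 turn [-0.06  0.13  0.09] shift after turn [ 1.4 -0.2 76.7]
```

View pics/w13.png

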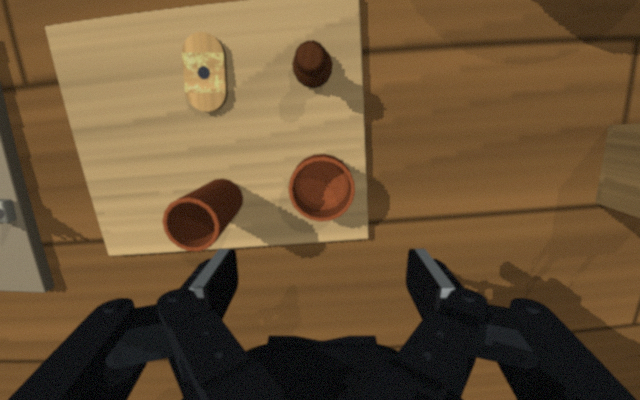

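Bowl rim at (486.8,-312.3), z 50, radius 32 mm, as expected. Descending.

Call:
{"op": "servo_tool", "data": {"series": [[[0,0,0],[2.5,-1.3,25],84],[[0,0,0],[0,0,35],84],[[0,0,0],[0,0,35],84],[[0,0,0],[0,0,25],84],[[0,0,0],[0,0,0],84],[[0,0,0],[0,0,0],84]]}}

```text
time_s: 17.85
ee_pos: [0.487, -0.3133, 0.2328]
orientation: [-3.139, 0.12, 0.001]
wrist_force: [-0.3, -0.0, 0.1]
width: 0.987
```

```bash
python3 -c "
from h import *
rim('w14.png',.03,.07,c0=(486.5,-313))
go(486.5,-313,38,-4.4)
"
```

```text
rim z 49.5 c [ 487.1 -312.1] R 32.0 2234
t 17.9 grasp pt [ 488.  -313.8   79.1] w 84.2 F [-0.2 -0.3  0.9] j7 -1.2
 turn [ 0.04 -0.1   0.01] shift after turn [-1.3 -0.6 41.1]
```

View pics/w14.png

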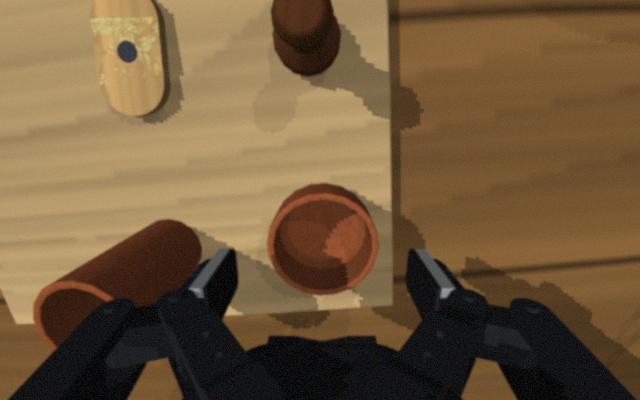

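The bowl at (323,240) is centred between the fingers, and the beaker clears the left finger. Descending and gripping.

Call:
{"op": "servo_tool", "data": {"series": [[[0,0,0],[-0.5,-1,15],84],[[0,0,0],[0,0,15],84],[[0,0,0],[0,0,10],84],[[0,0,0],[0,0,0],84],[[0,0,0],[0,0,0],75],[[0,0,0],[0,0,0],55],[[0,0,0],[0,0,0],55],[[0,0,0],[0,0,0],55]]}}

```text
time_s: 18.7
ee_pos: [0.4874, -0.3126, 0.194]
orientation: [3.138, -0.121, 0.003]
wrist_force: [0.6, 0.2, 1.9]
width: 0.738
```

Call:
{"op": "servo_tool", "data": {"series": [[[0,0,0],[0,0,0],55],[[0,0,0],[0,0,0],55],[[0,0,0],[0,0,-15],55],[[0,0,0],[0,0,-35],55],[[0,0,0],[0,0,-40],55],[[0,0,0],[0,0,-40],55],[[0,0,0],[0,0,-10],55],[[0,0,0],[0,0,0],55]]}}

```text
time_s: 19.5
ee_pos: [0.4871, -0.3125, 0.3355]
orientation: [3.137, -0.121, 0.006]
wrist_force: [-0.0, 0.4, -1.9]
width: 0.734
```

```bash
python3 -c "
from h import *
go(584.3,207,180,-4.4)
rim('w15.png',.1,.25)
"
```

```text
t 19.5 grasp pt [ 487.7 -312.8  180.5] w 62.7 F [-0.   0.4 -1.9] j7 -1.18
 turn [ 0.11 -0.22 -0.01] shift after turn [ 5.710e+01 -5.254e+02  5.000e-01]
rim z 218.2 c [ 481.4 -312.2] R 44.6 26
```

View pics/w15.png

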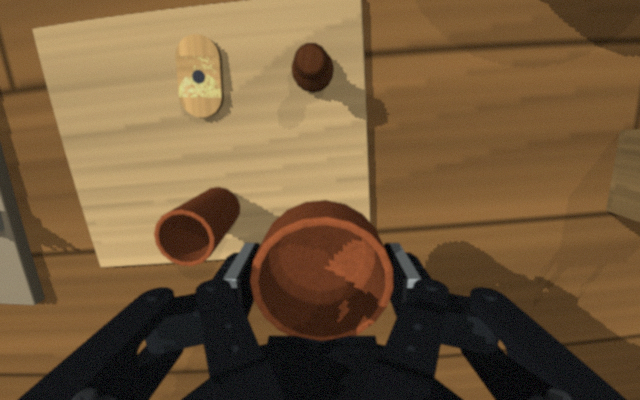

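The bowl is held level. Carrying it to the far ring.

Call:
{"op": "servo_tool", "data": {"series": [[[0,0,0],[3,-25,0],55],[[0,0,0],[5,-45,0],55],[[0,0,0],[5,-45,0],55],[[0,0,0],[5,-45,0],55],[[0,0,0],[5,-45,0],55],[[0,0,0],[5,-45,0],55],[[0,0,0],[5,-45,0],55],[[0,0,0],[5,-45,0],55]]}}

```text
time_s: 20.35
ee_pos: [0.5492, 0.0254, 0.3299]
orientation: [3.139, -0.121, -0.01]
wrist_force: [0.5, -0.5, -1.1]
width: 0.739
```

Call:
{"op": "servo_tool", "data": {"series": [[[0,0,0],[5,-45,0],55],[[0,0,0],[5,-45,0],55],[[0,0,0],[5,-45,0],55],[[0,0,0],[4,-30,0],55],[[0,0,0],[0,-20,0],55],[[0,0,0],[0,0,0],55],[[0,0,0],[0,0,0],55],[[0,0,0],[0,0,0],55]]}}

```text
time_s: 21.15
ee_pos: [0.5837, 0.2041, 0.3314]
orientation: [3.136, -0.125, -0.004]
wrist_force: [0.5, -0.3, -1.0]
width: 0.737
```

```bash
python3 -c "
from h import *
go(584.3,207,43,-4.4)
rim('w16.png',.1,.21,rad=.04)
"
```

```text
t 21.15 grasp pt [583.3 203.7 176.4] w 62.9 F [ 0.5 -0.3 -1. ] j7 -2.18
 turn [ 0.18  0.15 -0.17] shift after turn [  0.3  -2.9 133.4]
rim z 186.5 c [583.4 205.2] R 32.6 3552
```

View pics/w16.png

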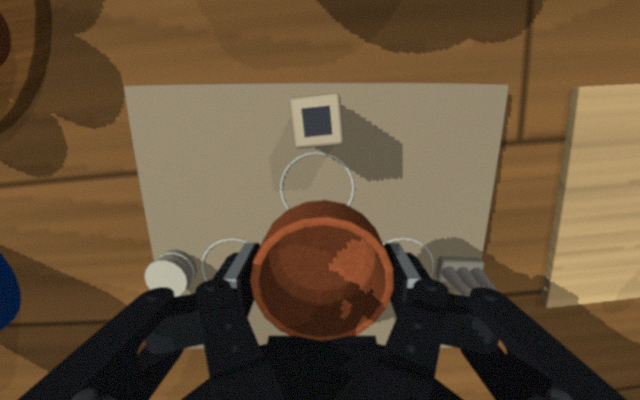

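Call:
{"op": "servo_tool", "data": {"series": [[[0,0,0],[1,-2,25],55],[[0,0,0],[0,0,35],55],[[0,0,0],[0,0,35],55],[[0,0,0],[0,0,23],55],[[0,0,0],[0,0,0],55],[[0,0,0],[0,0,0],55],[[0,0,0],[0,0,0],55]]}}

```text
time_s: 21.9
ee_pos: [0.5863, 0.2085, 0.2171]
orientation: [-3.138, 0.123, -0.006]
wrist_force: [0.1, 0.5, -0.0]
width: 0.738
```

```bash
python3 -c "
from h import *
go(584.3,207,43,-4.4)
rim('w17.png',.04,.1,rad=.04)
"
```

```text
t 21.9 grasp pt [586.8 208.7  62.1] w 63.0 F [ 0.1  0.5 -0. ] j7 -2.23
 turn [-0.08 -0.2  -0.08] shift after turn [-1.9  1.6 19.1]
rim z 72.4 c [586.9 210.3] R 32.6 3498
```

View pics/w17.png

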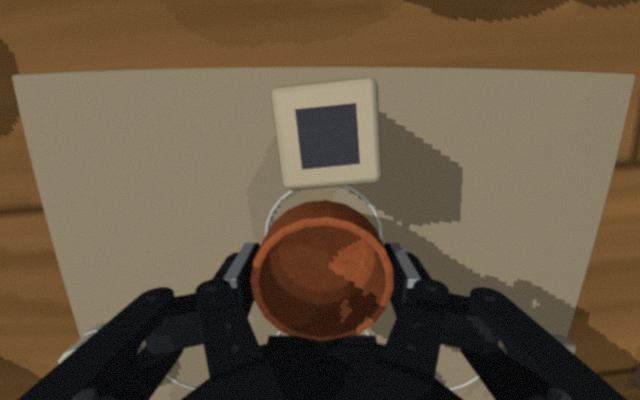

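Call:
{"op": "servo_tool", "data": {"series": [[[0,0,0],[-2,3,5],55],[[0,0,0],[0,0,6],55],[[0,0,0],[0,0,4],55],[[0,0,0],[0,0,2],55],[[0,0,0],[0,0,1],55],[[0,0,0],[0,0,0],55],[[0,0,0],[0,0,0],55]]}}

```text
time_s: 22.65
ee_pos: [0.5825, 0.2058, 0.198]
orientation: [3.138, -0.121, -0.003]
wrist_force: [-3.4, -2.4, 6.9]
width: 0.736
```

```bash
python3 -c "
from h import *
go(584.3,207,43,-4.4)
rim('w18.png',.04,.1,rad=.04)
"
```

```text
t 22.65 grasp pt [582.2 205.6  43. ] w 62.9 F [-3.4 -2.4  6.9] j7 -2.24
 turn [ 0.09  0.09 -0.01] shift after turn [ 1.7 -1.3  0. ]
rim z 53.7 c [582.2 207.1] R 32.5 3409
```

Bowl down, with its rim at 53.7 (54 expected), about 2 mm from centre. Releasing and moving to the beaker.

Call:
{"op": "servo_tool", "data": {"series": [[[0,0,0],[0,0,0],70],[[0,0,0],[0,0,0],78],[[0,0,0],[0,0,0],78],[[0,0,0],[0,0,-15],78],[[0,0,0],[0,0,-35],78],[[0,0,0],[0,0,-40],78],[[0,0,0],[0,0,-40],78],[[0,0,0],[0,0,-20],78]]}}

```text
time_s: 23.5
ee_pos: [0.5839, 0.2068, 0.3528]
orientation: [-3.136, 0.12, -0.012]
wrist_force: [-0.1, -0.1, -0.0]
width: 0.908
```

Call:
{"op": "servo_tool", "data": {"series": [[[0,0,0],[0,0,0],78],[[0,0,-8.5],[0,0,0],78],[[0,0,-8.5],[0,0,0],78],[[0,0,-8.5],[0,0,0],78],[[0,0,-8.5],[0,0,0],78],[[0,0,-8.5],[0,0,0],78],[[0,0,-8.5],[0,0,0],78],[[0,0,-8.5],[0,0,0],78]]}}

```text
time_s: 24.3
ee_pos: [0.5823, 0.2057, 0.346]
orientation: [-2.781, -1.461, 0.003]
wrist_force: [0.2, 0.3, -0.2]
width: 0.913
```

Call:
{"op": "servo_tool", "data": {"series": [[[0,0,-8.5],[0,0,0],78],[[0,0,-8.5],[0,0,0],78],[[0,0,-8.5],[0,0,0],78],[[0,0,-5],[0,0,0],70],[[0,0,0],[0,0,0],70],[[0,0,0],[0,0,0],70]]}}

```text
time_s: 24.9
ee_pos: [0.5825, 0.2057, 0.3464]
orientation: [-2.307, -2.132, 0.002]
wrist_force: [0.9, 0.1, 0.6]
width: 0.818
```

```bash
python3 -c "
from h import *
rim('w19.png',.04,.07,rad=.045,c0=(583,207))
go(477.5,-204.5,190,85.6)
"
```

```text
rim z 53.9 c [582.7 206.8] R 32.1 834
t 24.95 grasp pt [582.5 205.7 191.6] w 70.1 F [ 0.2  0.  -0.3] j7 -0.72
 turn [-0.05  0.02 -0.1 ] shift after turn [-417.1  -73.3    1.6]
```

View pics/w19.png

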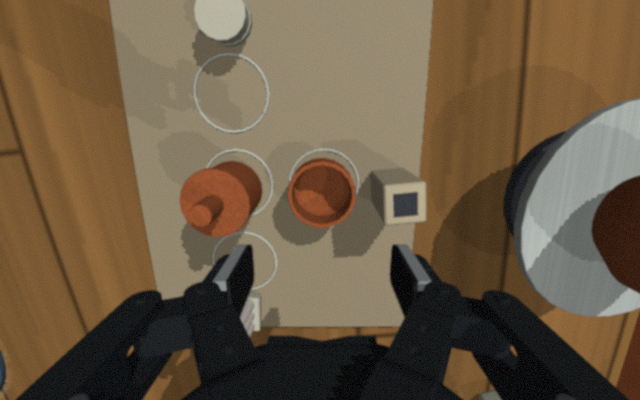

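The bowl stands upright at (582.7,206.8), 2 mm from its ring centre, and the lid is still on the jar. Now the beaker.

Call:
{"op": "servo_tool", "data": {"series": [[[0,0,0],[-27,-5,0],70],[[0,0,0],[-45,-8,0],70],[[0,0,0],[-45,-8,0],70],[[0,0,0],[-45,-8,0],70],[[0,0,0],[-45,-8,0],70],[[0,0,0],[-45,-8,0],70],[[0,0,0],[-45,-8,0],70],[[0,0,0],[-45,-8,0],70]]}}

```text
time_s: 25.75
ee_pos: [0.4949, -0.132, 0.3473]
orientation: [2.306, 2.133, 0.0]
wrist_force: [1.0, -0.3, 0.6]
width: 0.816
```

Call:
{"op": "servo_tool", "data": {"series": [[[0,0,0],[-40,-8,0],70],[[0,0,0],[-25,-5,0],70],[[0,0,0],[-10,-2,0],70],[[0,0,0],[0,0,0],70],[[0,0,0],[0,0,0],70],[[0,0,0],[0,0,0],70]]}}

```text
time_s: 26.35
ee_pos: [0.4758, -0.2015, 0.3471]
orientation: [-2.301, -2.139, -0.002]
wrist_force: [0.8, -0.5, -0.1]
width: 0.821
```

```bash
python3 -c "
from h import *
rim('w20.png',.07,.12,rad=.045,c0=(477,-204.5))
go(477.5,-204.5,75,85.6)
"
```

```text
rim z 96.9 c [ 477.3 -203.6] R 24.0 810
t 26.4 grasp pt [ 475.8 -201.6  192.1] w 69.8 F [-0.5 -0.  -0.3] j7 0.13
 turn [ 0.02 -0.05  0.22] shift after turn [ -2.7   1.9 117.1]
```

View pics/w20.png

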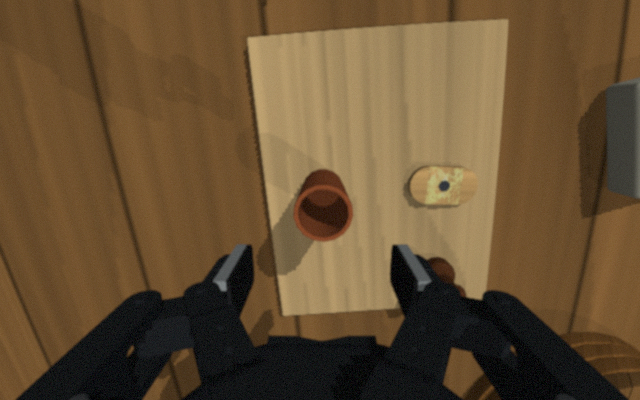

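Call:
{"op": "servo_tool", "data": {"series": [[[0,0,0],[-2,1.5,25],70],[[0,0,0],[0,0,30],70],[[0,0,0],[0,0,30],70],[[0,0,0],[0,0,25],70],[[0,0,0],[0,0,14],70],[[0,0,0],[0,0,0],70],[[0,0,0],[0,0,0],60],[[0,0,0],[0,0,0],40]]}}

```text
time_s: 27.2
ee_pos: [0.4774, -0.2062, 0.2246]
orientation: [2.303, 2.133, 0.002]
wrist_force: [-1.7, 0.1, 9.2]
width: 0.552
```

Call:
{"op": "servo_tool", "data": {"series": [[[0,0,0],[0,0,0],40],[[0,0,0],[0,0,0],40],[[0,0,0],[0,0,0],40],[[0,0,0],[0,0,0],40]]}}

```text
time_s: 27.6
ee_pos: [0.4772, -0.2063, 0.2248]
orientation: [2.303, 2.133, 0.001]
wrist_force: [-1.6, 0.7, 6.3]
width: 0.538
```

```bash
python3 -c "
from h import *
go(487.5,124,175,85.6)
"
```

```text
t 27.6 grasp pt [ 477.5 -206.5   69.8] w 46.0 F [-1.6  0.7  6.3] j7 0.03
 turn [ 0.14  0.06 -0.01] shift after turn [ 330.1  -15.  -105.2]
```

Call:
{"op": "servo_tool", "data": {"series": [[[0,0,0],[0,0,-15],40],[[0,0,0],[0,0,-30],40],[[0,0,0],[0,0,-35],40],[[0,0,0],[0,0,-25],40],[[0,0,0],[25,-1,0],40],[[0,0,0],[40,-2,0],40],[[0,0,0],[40,-2,0],40],[[0,0,0],[40,-2,0],40]]}}

```text
time_s: 28.4
ee_pos: [0.4802, -0.0598, 0.3291]
orientation: [2.305, 2.132, 0.001]
wrist_force: [0.7, 0.6, -0.5]
width: 0.54
```

Call:
{"op": "servo_tool", "data": {"series": [[[0,0,0],[40,-2,0],40],[[0,0,0],[40,-2,0],40],[[0,0,0],[40,-2,0],40],[[0,0,0],[40,-1,0],40],[[0,0,0],[23,-1,0],40],[[0,0,0],[0,0,0],40],[[0,0,0],[0,0,0],40],[[0,0,0],[0,0,0],40]]}}

```text
time_s: 29.2
ee_pos: [0.4867, 0.1204, 0.3282]
orientation: [2.307, 2.131, -0.001]
wrist_force: [0.5, -0.1, -2.6]
width: 0.539
```

```bash
python3 -c "
from h import *
go(487.5,121.5,74,85.6)
rim('w21.png',.14,.23,rad=.035)
"
```

```text
t 29.2 grasp pt [486.7 120.2 173.2] w 46.0 F [ 0.5 -0.1 -2.6] j7 -0.58
 turn [ 0.01  0.08 -0.14] shift after turn [ 1.1  0.7 99.2]
rim z 200.1 c [487.7 123.4] R 24.2 2591
```

View pics/w21.png

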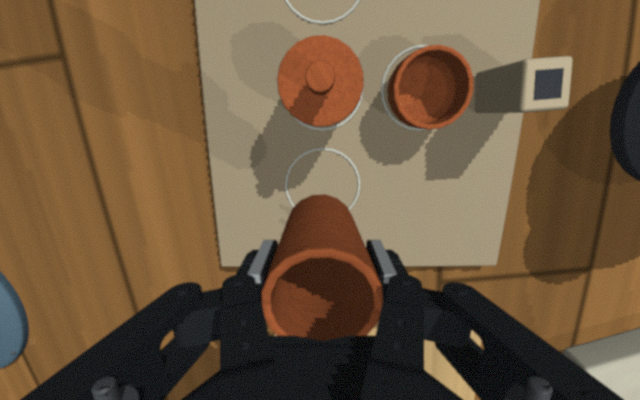

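Call:
{"op": "servo_tool", "data": {"series": [[[0,0,0],[0.5,0,15],40],[[0,0,0],[0,0,25],40],[[0,0,0],[0,0,25],40],[[0,0,0],[0,0,20],40],[[0,0,0],[0,0,0],40],[[0,0,0],[0,0,0],40],[[0,0,0],[0,0,0],40]]}}

```text
time_s: 29.95
ee_pos: [0.4873, 0.1225, 0.2439]
orientation: [2.305, 2.133, 0.003]
wrist_force: [0.9, 1.2, -1.3]
width: 0.543
```

```bash
python3 -c "
from h import *
go(487.5,121.5,74,85.6)
rim('w22.png',.07,.13,rad=.035)
"
```

```text
t 29.95 grasp pt [487.5 122.6  88.9] w 46.4 F [ 0.9  1.2 -1.3] j7 -0.69
 turn [ 0.1  -0.03 -0.04] shift after turn [-1.   0.3 14.9]
rim z 115.6 c [488.6 125.9] R 24.2 2632
```

Call:
{"op": "servo_tool", "data": {"series": [[[0,0,0],[-1.5,-0.5,5],40],[[0,0,0],[0,0,5],40],[[0,0,0],[0,0,3],40],[[0,0,0],[0,0,1.5],40],[[0,0,0],[0,0,0.5],40],[[0,0,0],[0,0,0],40],[[0,0,0],[0,0,0],40]]}}

```text
time_s: 30.7
ee_pos: [0.4859, 0.1213, 0.2289]
orientation: [2.305, 2.134, -0.002]
wrist_force: [-2.7, -0.9, 7.3]
width: 0.539
```

```bash
python3 -c "
from h import *
go(487.5,121.5,74,85.6)
rim('w23.png',.07,.13,rad=.035)
"
```

```text
t 30.7 grasp pt [485.7 121.1  73.9] w 46.0 F [-2.7 -0.9  7.3] j7 -0.71
 turn [-0.05  0.08 -0.  ] shift after turn [ 0.3  1.6 -0.1]
rim z 101.0 c [486.3 124.3] R 24.1 2532
```

Beaker down: rim at 101.0 mm as expected, about 1 mm off centre. I'll release and lift away, then back off for the final check.

Call:
{"op": "servo_tool", "data": {"series": [[[0,0,0],[0,0,0],54],[[0,0,0],[0,0,0],64],[[0,0,0],[0,0,0],64],[[0,0,0],[0,0,-15],64],[[0,0,0],[0,0,-30],64],[[0,0,0],[0,0,-40],64],[[0,0,0],[0,0,-40],64],[[0,0,0],[0,0,-25],64]]}}

```text
time_s: 31.55
ee_pos: [0.4866, 0.1219, 0.3822]
orientation: [2.302, 2.133, 0.007]
wrist_force: [0.3, -0.0, 0.1]
width: 0.749
```

Call:
{"op": "servo_tool", "data": {"series": [[[0,0,0],[-25,0,0],64],[[0,0,0],[-45,0,0],64],[[0,0,0],[-45,0,0],64],[[0,0,0],[-45,0,0],64],[[0,0,0],[-45,0,0],64],[[0,0,0],[-45,0,0],64],[[0,0,0],[-45,0,0],64],[[0,0,0],[-45,0,0],64]]}}

```text
time_s: 32.35
ee_pos: [0.4595, -0.2194, 0.3794]
orientation: [2.303, 2.134, 0.001]
wrist_force: [1.4, -0.4, 0.1]
width: 0.746
```

Call:
{"op": "servo_tool", "data": {"series": [[[0,0,0],[-45,0,0],64],[[0,0,0],[-45,0,0],64],[[0,0,0],[-45,0,0],64],[[0,0,0],[-25,0,0],64],[[0,0,0],[0,0,0],64],[[0,0,0],[0,0,0],64],[[0,0,0],[0,0,0],64]]}}

```text
time_s: 33.05
ee_pos: [0.4484, -0.3755, 0.3785]
orientation: [-2.302, -2.137, -0.002]
wrist_force: [0.3, 1.2, 0.2]
width: 0.747
```

```bash
python3 - <<'E'
from h import *
c0=np.array([534.5,211]);a=np.radians(-4.4);ax=np.array([np.cos(a),np.sin(a)]);ay=np.array([-ax[1],ax[0]])
for cam in ['top','scene']:
    s,d=snap(cam,'f_%s.png'%cam);P=pts(d,s)
    Z=P[...,2]
    for n,c,lo,hi in [('knob',(494,214),.105,.118),('disc',(494,214),.079,.09),('beaker',(487,124),.094,.106),('bowl',(583,207),.048,.058),('rib',(604,-208),.017,.03),('stamp',(601,-313),.055,.078)]:
        m=(d['range_z']>0)&(np.hypot(P[...,0]-c[0]/1e3,P[...,1]-c[1]/1e3)<.045)&(Z>lo)&(Z<hi); q=P[m]
        if len(q)<5: print(cam,n,len(q)); continue
        e,R=cv2.minEnclosingCircle(q[:,:2].astype(np.float32)); w=np.array(e)*1000
        print(cam,n,len(q),'z98',np.percentile(q[:,2],98).round(4),'c',w.round(1),'R',round(R*1e3,1),'shelf',((w-c0)@ax).round(1),((w-c0)@ay).round(1))
    if cam=='top': cv2.imwrite('pics/f_topc.png',cv2.resize(d['pixels'][130:280,150:490,::-1],None,fx=2.3,fy=2.3))
print(r.sense()['time_s'],r.sense()['ee_pos'])
E
```

```text
top knob 54 z98 0.1158 c [492.1 210.5] R 10.3 shelf -42.2 -3.7
top disc 441 z98 0.0875 c [491.9 211.1] R 30.9 shelf -42.5 -3.2
top beaker 112 z98 0.1047 c [485.  120.8] R 24.1 shelf -42.5 -93.7
top bowl 139 z98 0.057 c [582. 204.] R 32.3 shelf 47.9 -3.3
top rib 378 z98 0.0249 c [ 603.  -207.6] R 44.5 shelf 100.4 -412.1
top stamp 93 z98 0.074 c [ 601.2 -314. ] R 13.8 shelf 106.8 -518.3
scene knob 33 z98 0.1164 c [496.2 214.2] R 9.9 shelf -38.4 0.2
scene disc 175 z98 0.0874 c [494.6 214. ] R 31.5 shelf -40.0 -0.1
scene beaker 107 z98 0.1036 c [487.1 124.5] R 25.4 shelf -40.7 -89.9
scene bowl 111 z98 0.0572 c [583.6 208. ] R 34.6 shelf 49.1 0.8
scene rib 321 z98 0.0232 c [ 604. -210.] R 37.5 shelf 101.5 -414.4
scene stamp 97 z98 0.0725 c [ 601.8 -312.7] R 13.6 shelf 107.3 -517.0
33.15 [ 0.44841816 -0.37532641  0.37838675]
```

View pics/f_topc.png

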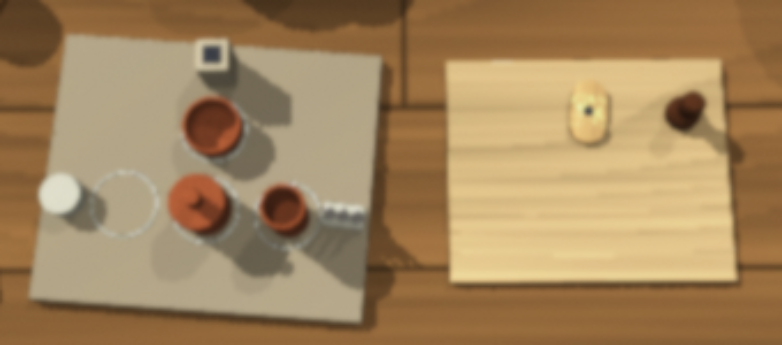

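View pics/f_scene.png

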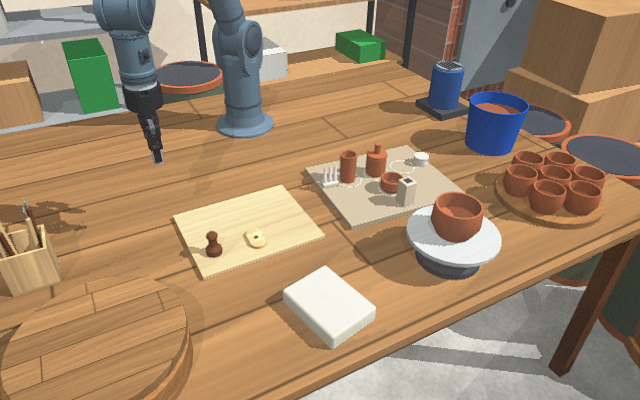

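The final views show every pot upright in its ring, the ring by the discs empty, and the rib and stamp where they started. The top and scene views agree within 4 mm.

```bash
python3 -c "
from h import *
print(r.job_done())"
```

```text
the job is handed in; nothing more can be done
None
```

I set the kiln shelf and handed the job in at about 33 s; no verdict was reported. The jar is in the middle ring with its lid on, the beaker is in the ring by the cones, and the bowl is in the ring by the square prop. The ring by the discs is empty.

- **Position:** every pot measured 0–4 mm from its ring centre in shelf axes, against 13 mm allowed.
- **Jar and lid:** the jar was placed about 1 mm off centre. The lid was about 1 mm off the jar's axis and level to about 0.007 rad, with its disc top at 83 mm (84 expected).
- **Heights:** each rim was within about 0.3 mm of its expected height when set down: jar 75.7 mm, bowl 53.7 mm and beaker 101.0 mm.
- **Rib and stamp:** neither was touched. They measured within about 3 mm of their starting places, which is measurement scatter.
- **Disagreement:** the top camera put the pots 3–4 mm further toward the cones side (−y) than the wrist and scene cameras did. Before any pots were placed it had put the prop, a tall marker, off by about 3 mm the same way, so I take it as a calibration error of that view. It is well inside the tolerance.

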